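# Load the reference filter and click it into the photometer's beam

## Task

The photometer on the bench is due its filter check: take the metal-framed reference filter out of the white storage block and seat it fully home in the one empty cell of the cell changer, with its windows facing along the beam. Push the thumb lever away from the keypad side, click by click, until that cell has snapped in line with the beam, without running past it. Do not force the lever or the cells, and leave the cuvettes in the block and the amber reagent bottle where they stand.

Things in the scene. Friction and masses are not known exactly. Their poses are not given: they have to be found in the camera images.
- photometer: Cream bench photometer, 300 x 310 mm, deck 115 mm high; origin at the centre of its underside, x from its keypad side (front) to its back, y to its left, z up. Deck, left: open black compartment (x -98..98, y 30..142 mm) with the cell changer; right: the thumb lever in its slot; low grey shroud (22 mm above the deck) behind the compartment. Delicate: nothing on it may be loaded with over 18 N.
- changer: Swing arm in the compartment, with five grey cells side by side on an arc of 140 mm radius; origin on its vertical axle (photometer x = 0, y = -45 mm), y towards the middle cell. It locks in a notch with each cell at the beam: notches 20 mm apart at the cells (0.143 rad). End stops only beyond the first and last cell.
- beam (a point): Where the light beam crosses the cells, at deck height (115 mm), photometer x = 0, y = 95 mm, between two lens barrels in the facing walls; a thin black pointer mark on each rim is in line with it. Axes as the photometer's; the beam runs along y.
- cell (a point): Centre of the mouth of the one empty cell, a square well 14 mm wide, 30 mm deep; mouth 107 mm above the bench (deck -8). x along the arc, y radial (along the beam when there), z up. Starts 1 to 3 notches to the +x side of the beam (rarely between two); goes to -x as the lever is pushed. The next cells hold cuvettes 13.5 mm wide that stand 17 mm above the mouths; along y 30 mm are free.
- lever: Thumb lever; origin on the axle, y from pad to axle. It turns the arm through a spring: pushed, the pad's force rises 0.5 N per mm while the arm stays locked, until at 5 to 10 N (varies by unit; 13 to 24 mm from rest) the arm snaps on one notch in 0.15 s and the force drops by 2 to 4 N. Held, another 6 to 8 mm snaps the next. Let go before the snap, the pad springs back and the arm has not moved.
- pad (a point): Centre of the upright ribbed grey thumb pad, 12 mm thick along its x, 24 mm wide along y, 22 mm high (from 8 to 30 mm above the deck), 55 mm from the axle. Push its -x face towards the photometer's +x. At rest it lies 8 mm farther on for each notch gained.
- filter_mid (a point): Centre (half-way up) of the reference filter: plain aluminium frame, 12 x 12 mm and 68 mm high, upright, foot chamfered, a glass window low in the two faces that look along its y; about 45 g. z up. Fully home in the cell this point lies 4 mm above the cell's mouth.
- filter: The same filter; origin at the centre of its underside.
- block: White storage block, 150 (x) x 46 (y) x 36 mm, fixed to the bench; origin at the centre of its underside. Four square holes in a row along x at -48, -16, 16 and 48 mm, 26 mm deep; the filter (42 mm stand out, its y along the block's y) and two cuvettes (22 mm stand out) are in three of them, in any order.
- cuvette_a: Stoppered glass cuvette, 12.5 mm square, 48 mm high, in a hole of the block; origin at its underside. To be left alone.
- cuvette_b: Another such cuvette in the block. To be left alone.
- reagent: Amber reagent bottle, 68 mm across, 135 mm high, on the bench to the right of the photometer; origin at its underside. To be left alone.

How it is judged:
By the outcome, as a careful person would: the job done as asked, in the order asked, and still so for the second after the job is handed in, with the robot touching nothing.
It also fails if it takes over 61 s, if anything falls off the work surface, if the arm or the gripper's body presses on something with over 40 N, if the wrist force passes 120 N, or if a joint passes its speed limit or range.

## Robot

A 6-joint arm with a two-finger parallel gripper is mounted at the origin on the work surface. World frame = base frame: x ahead of the robot, y to its left, z up, the work surface at z = 0. Lengths are in m, angles in rad, forces in N, time in s.
With the tool pointing down it reaches from about 0.25 to 0.8 m from the base axis. Payload 8.5 kg.
Tool frame: the origin (TCP) lies midway between the tips of the shut fingers; the grasp point (between the pads) lies 19 mm behind it; y points along the fingers, z is the direction in which the jaws open and shut, and the axes are right-handed (so a half turn about y gives the same grasp; the last joint's range is limited). The gripper opens to 85 mm and grips with 20 to 120 N. Pads are 22 mm wide; open, the fingers measure 114 mm over their backs; the gripper's body (76 mm by 85 mm) begins 54 mm behind the grasp point. The pads swing forward as they close: fully open they stand 13 mm farther back than shut.
Start: joints at [1.236, 0.238, -0.013, 1.319, 0, 1.571], TCP at [0.172, 0.496, 0.195] pointing down, gripper open.
Joint ranges: [-2.66, 2.66], [-1.03, 1.9], [-1.14, 1.46], [-1.82, 2.27], [-1.45, 1.34], [-3.14, 3.14]. Speed limits (rad/s): [2.22, 2.22, 2.79, 3.14, 3.14, 3.14].

## Interface

Orientations are given as a unit quaternion [w, x, y, z].
In Python, from station import env, viewer gives the robot as it stands. The module is installed in compiled form; this text tells all that it offers.
- The arm moves only by the shell command python3 -m creep 'ROWS' [FORCE]. ROWS is a JSON object of lists of equal length, an entry for each row: "slide": the shift along the tool's x, y, z in mm, a list of three; "angular": the turn, a rotation vector about the tool's x, y, z in rad, a list of three; "jaw": the finger opening in mm, from 0 to 85.4. A call has 1 to 12 rows; each row shifts and turns the commanded pose from where the row before left it, along the tool's axes as they then stand; what a row does not reach is not made up. A row lasts 1/10 s, in which the tool goes at most 50 mm and 8.59 degrees, less where a joint would pass 70% of its speed; a pose out of reach is approached as far as the arm can. A call with a gripper value outside its range is refused whole. The fingers move at their own pace and stop on an object; FORCE is the grip in N (left out, the last holds). Time passes only in rows, so rows that do not move let the fingers close. It gives the time, the measured TCP pose, the force and the opening at its end, in the units of the state.
- env.state(): the state, without advancing time (a new reading comes with each control period).
- viewer.read_camera(name): name is "scene" or "side" or "wrist"; returns a dict with "image" (480x640x3 uint8, blue, green, red), "fx", "fy", "cx", "cy" (pixels), "k1" (the pictures are not rectified: a ray, as slopes to the right and down, at radius r is drawn at 1 + k1 r^2 times it, then the intrinsics apply), "T" (4x4, takes a point from camera to world coordinates). Camera axes: x right, y down, z forward; pixel columns grow to the right and rows downward; lengths in m; the calibration is good to about 2 mm. A picture is of the moment at which its call begins. There is no depth.
- env.job_done(): hands the job in, once; it reports no verdict.
The state is a dict: "t": time; "joint_positions": joint angles; "joint_velocities": joint speeds; "joint_torque": joint torques, N m; "eef_pos": TCP position; "orientation": TCP orientation; "wrist_force": force on the tool from outside, world axes, zero at the start; "wrist_torque": the same for the moment, N m; "grip_width": finger opening in m.
Only numpy, scipy, OpenCV 4.12 (cv2) and the standard library are available. Lean on these libraries where they do the work, as an engineer would, in place of code of your own. Each camera call takes 0.05 s, during which the arm holds its last target. There are 200 camera calls.

## Working session

There is one attempt and no reset: what is moved stays moved. The work goes in short steps, Python scripts to look and compute and a shell command to move; the robot and the scene stay as the last step left them, time stands still between calls to the robot, and variables do not carry over. Pictures are saved under pics/ and viewed, about 8 in all and at most 12, crops included, and the job is handed in when it is done.

```bash
mkdir -p pics; cat > h.py <<'E'
import numpy as np, cv2
from station import env, viewer
def cap(n,f):
    c=viewer.read_camera(n); cv2.imwrite('pics/'+f+'.png',c['image'])
    np.savez('pics/'+f+'.npz',**{k:c[k] for k in('fx','fy','cx','cy','k1','T')}); return c
def ray(f,u,v):
    c=np.load('pics/'+f+'.npz')
    K=np.array([[c['fx'],0,c['cx']],[0,c['fy'],c['cy']],[0,0,1.]])
    xd=np.array([(u-c['cx'])/c['fx'],(v-c['cy'])/c['fy']]);x=xd.copy()
    for _ in range(30): x=xd/(1+c['k1']*(x@x))
    d=c['T'][:3,:3]@np.array([x[0],x[1],1]); return c['T'][:3,3],d
def atz(f,u,v,z):
    o,d=ray(f,u,v); return o+d*(z-o[2])/d[2]
def proj(f,P):
    c=np.load('pics/'+f+'.npz'); p=np.linalg.inv(c['T'])@np.append(P,1); x=p[:2]/p[2]; x=x*(1+c['k1']*(x@x))
    return x*[c['fx'],c['fy']]+[c['cx'],c['cy']]
def tri(obs):
    A=np.zeros((3,3));b=np.zeros(3)
    for f,u,v in obs:
        o,d=ray(f,u,v); d=d/np.linalg.norm(d); M=np.eye(3)-np.outer(d,d); A+=M;b+=M@o
    return np.linalg.solve(A,b)
E
python3 - <<'E'
from h import *
for n in('scene','side','wrist'):
    c=cap(n,n+'0'); print(n,c['T'].round(3).tolist(),c['fx'],c['k1'])
a=[cv2.imread(f'pics/{n}0.png') for n in('scene','side')]
s=env.state();print(s['t'],s['eef_pos'],s['orientation'],s['wrist_force'],s['grip_width'])
E
```

```text
scene [[-0.717, 0.515, -0.47, 1.001], [0.697, 0.521, -0.493, 0.496], [-0.009, -0.681, -0.732, 0.889], [0.0, 0.0, 0.0, 1.0]] 516.5041447159721 -0.008014993865398067
side [[0.935, -0.267, 0.234, 0.142], [-0.355, -0.666, 0.657, -1.021], [-0.019, -0.697, -0.717, 1.203], [0.0, 0.0, 0.0, 1.0]] 617.9251194092171 -0.014980323352143173
wrist [[0.329, 0.9, 0.287, 0.099], [0.945, -0.313, -0.1, 0.522], [-0.001, 0.304, -0.953, 0.373], [0.0, 0.0, 0.0, 1.0]] 419.6161479904022 0.02665628472552836
0.15 [0.1723747  0.49550235 0.19460879] [-0.69682685  0.69762323 -0.11786358  0.11773844] [ 0.60414732  0.08614674 -0.39740194] 0.08527613172457499
```

View pics/scene0.png

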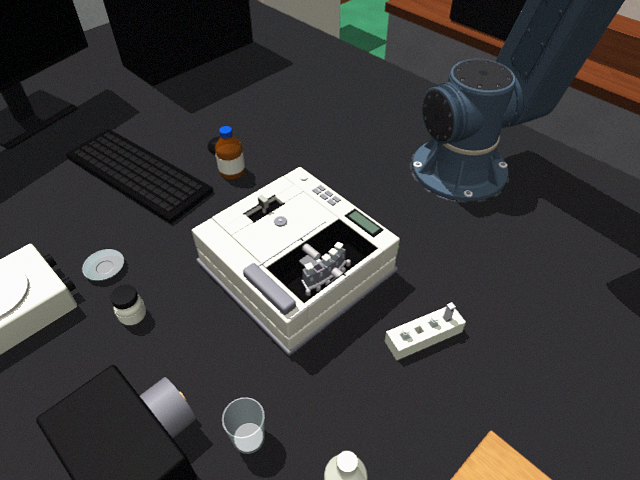

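View pics/side0.png

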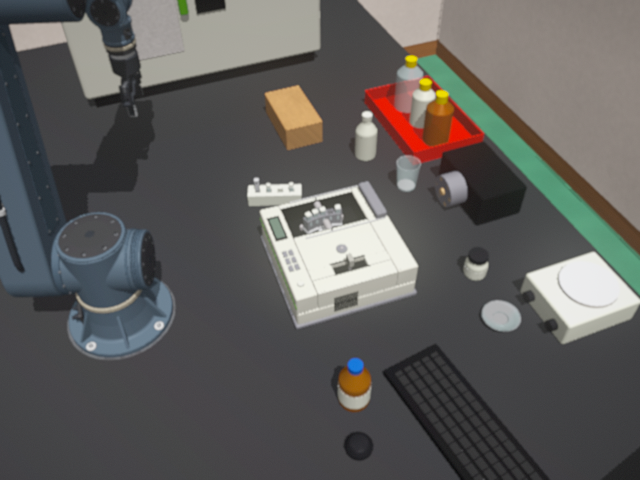

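The scene picture shows the photometer at about (297,250), the block at (425,330) with the filter at (450,312), and the bottle at (230,155). The side picture shows the block at (275,192) with the filter at (257,186), and the pad near (348,262).

```bash
python3 - <<'E'
from h import *
def crop(f,x,y,w,h,s): return cv2.resize(cv2.imread(f'pics/{f}.png')[y:y+h,x:x+w],None,fx=s,fy=s,interpolation=cv2.INTER_CUBIC)
cv2.imwrite('pics/c1.png',crop('scene0',190,165,212,180,3.3333))
a=crop('side0',240,170,190,150,4);cv2.imwrite('pics/c2.png',a)
b=crop('scene0',380,300,100,60,6)
cv2.imwrite('pics/c3.png',b)
E
```

```text
(no output)
```

View pics/c1.png

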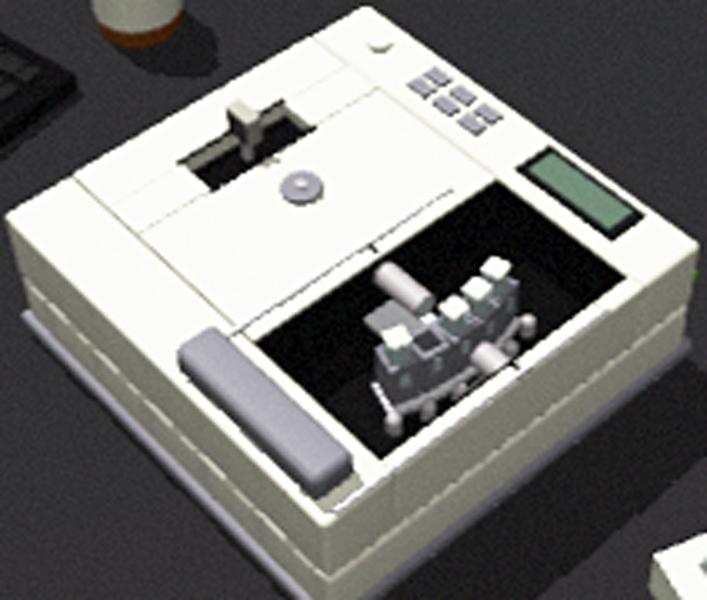

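View pics/c2.png

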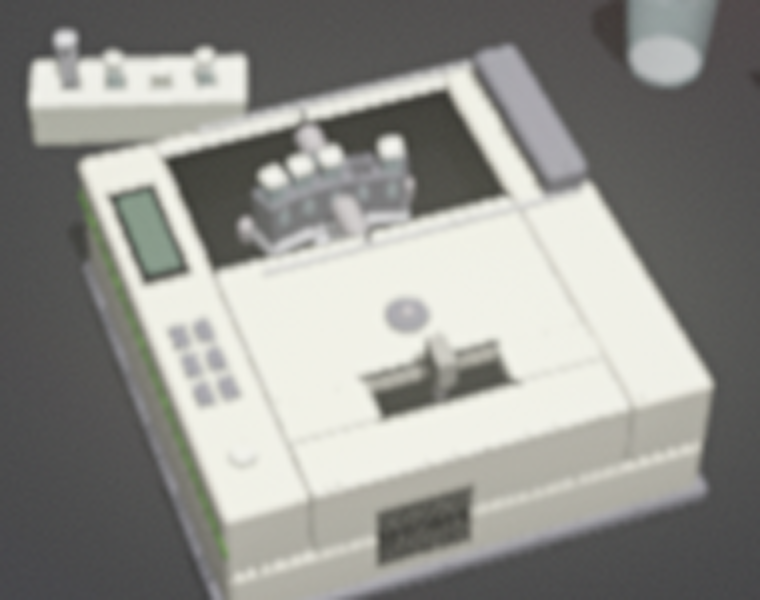

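View pics/c3.png

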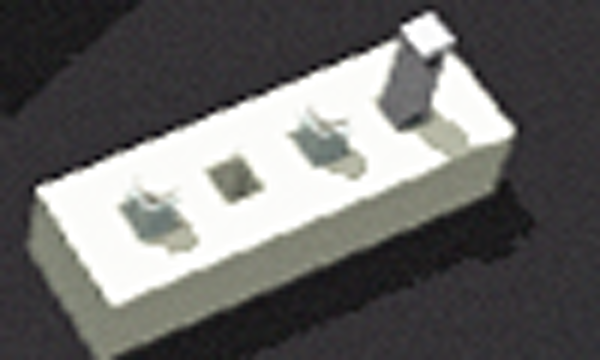

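The crops show these features.
- **Cells:** there are caps at c1 (497,267), (478,290), (455,308) and (398,338), and the empty well is at (430,340), the 4th of 5.
- **Rim marks:** (373,247) and (518,366).
- **Pad top:** c1 (243,110), c2 (438,348).
- **Filter top:** c3 (427,35), c2 (66,38), in the end hole.

```bash
cat > fit.py <<'E'
from h import *
from scipy.optimize import least_squares
def px(c,u,v):
    return {'c1':('scene0',190+(u+.5)/3.3333-.5,165+(v+.5)/3.3333-.5),'c2':('side0',240+(u+.5)/4-.5,170+(v+.5)/4-.5),'c3':('scene0',380+(u+.5)/6-.5,300+(v+.5)/6-.5)}[c]
def fit(obs,x0):
    def P(p,q): c,s=np.cos(p[2]),np.sin(p[2]); return np.array([p[0]+c*q[0]-s*q[1],p[1]+s*q[0]+c*q[1],q[2]])
    def r(p): return np.concatenate([proj(px(*o)[0],P(p,np.array(q)/1000))-px(*o)[1:] for o,q in obs])
    s=least_squares(r,x0,loss='soft_l1'); print(s.x,r(s.x).reshape(-1,2).round(1).tolist()); return s.x
if __name__=='__main__':
    D=115
    ob=[(('c1',365,8),(-150,-155,D)),(('c1',697,245),(-150,155,D)),(('c1',8,217),(150,-155,D)),(('c1',327,517),(150,155,D)),
     (('c1',373,247),(0,28,D)),(('c1',518,366),(0,144,D)),(('c1',502,183),(-98,30,D)),(('c1',625,277),(-98,142,D)),(('c1',255,343),(98,30,D)),(('c1',380,462),(98,142,D)),
     (('c2',80,160),(-150,155,D)),(('c2',713,385),(150,-155,D)),(('c2',228,522),(-150,-155,D)),(('c2',165,160),(-98,142,D)),(('c2',217,270),(-98,30,D)),(('c2',450,92),(98,142,D)),(('c2',508,197),(98,30,D))]
    c=atz(*px('c1',355,260),.115); e=atz(*px('c1',365,8),.115); print(c,e)
    p=fit(ob,[c[0],c[1],0.2]); np.save('phot.npy',p)
    def inv(w): cc,s=np.cos(p[2]),np.sin(p[2]); d=w[:2]-p[:2]; return np.array([cc*d[0]+s*d[1],-s*d[0]+cc*d[1]])*1000
    for n,o,z in[('cap1',('c1',497,267),124),('cap2',('c1',478,289),124),('cap3',('c1',455,308),124),('cap5',('c1',398,338),124),('empty',('c1',430,341),107),('padtop',('c1',243,106),145),('padtopS',('c2',438,346),145),('s1',('c2',272,177),124),('s2',('c2',300,167),124),('s3',('c2',330,157),124),('s5',('c2',391,148),124),('se',('c2',362,168),107)]:
        print(n,inv(atz(*px(*o),z/1000)).round(1))
    print('blk')
    bo=[(('c3',38,190),(-75,0,0))]
    B=36;H=[(('c3',40,188),(-75,-23,B)),(('c3',113,305),(-75,23,B)),(('c3',516,130),(75,23,B)),(('c3',235,178),(-16,0,B)),
      (('c2',30,107),(75,23,B)),(('c2',247,97),(-75,23,B)),(('c2',37,62),(75,-23,B)),(('c2',243,55),(-75,-23,B))]
    # sign conventions tried: block x from far hole to filter
    for o,_ in H: print(o,atz(*px(*o),.036).round(4))
    for o in[('c3',427,35),('c2',66,38)]: print('filt',atz(*px(*o),.078).round(4))
    print('tri',tri([px('c3',427,35),px('c2',66,38)]))
E
python3 fit.py
```

```text
[ 0.55077991 -0.03157893  0.115     ] [ 0.38603344 -0.19956779  0.115     ]
[ 0.53817627 -0.05389402 -0.03087614] [[-0.5, -1.4], [0.7, -0.3], [-2.9, -0.2], [-1.5, 3.8], [0.8, 2.3], [-2.3, -0.1], [-2.3, -1.5], [0.0, -0.3], [-1.2, -0.2], [-0.2, -0.7], [-1.5, -0.4], [-0.1, -0.9], [-1.6, -0.4], [-1.8, -2.0], [-1.6, 0.2], [-1.7, -2.7], [0.1, -0.9]]
cap1 [-41.2  90.5]
cap2 [-21.   95.3]
cap3 [-1.1 96.7]
cap5 [38.2 90.9]
empty [16.9 94.8]
padtop [  -5. -103.]
padtopS [ -0.4 -99.6]
s1 [-39.3  86.2]
s2 [-19.8  88.7]
s3 [ 1.  90.8]
s5 [40.  85.2]
se [22.5 91. ]
blk
('c3', 40, 188) [0.5359 0.2021 0.036 ]
('c3', 113, 305) [0.5519 0.2454 0.036 ]
('c3', 516, 130) [0.4097 0.2957 0.036 ]
('c3', 235, 178) [0.4887 0.2433 0.036 ]
('c2', 30, 107) [0.398  0.2488 0.036 ]
('c2', 247, 97) [0.5426 0.2016 0.036 ]
('c2', 37, 62) [0.4162 0.2926 0.036 ]
('c2', 243, 55) [0.5552 0.2445 0.036 ]
filt [0.4292 0.2655 0.078 ]
filt [0.4322 0.262  0.078 ]
tri [0.43099453 0.26455796 0.07747919]
```

```bash
cat > go.py <<'E'
import sys
from h import *
from scipy.spatial.transform import Rotation as R
def go(x,y,z,yaw):
    """tool down, jaw axis (tool z) along world angle yaw or yaw+pi, nearest"""
    s=env.state(); w=s['orientation']; Rc=R.from_quat([w[1],w[2],w[3],w[0]]).as_matrix()
    best=None
    for a in(yaw,yaw+np.pi):
        zt=np.array([np.cos(a),np.sin(a),0]);yt=np.array([0,0,-1.]);Rt=np.c_[np.cross(yt,zt),yt,zt]
        rv=R.from_matrix(Rc.T@Rt).as_rotvec()
        if best is None or np.linalg.norm(rv)<np.linalg.norm(best): best=rv
    d=Rc.T@(np.array([x,y,z])-s['eef_pos'])*1000
    print('slide',d.round(1),'rot',best.round(3),'t',s['t'],'q6',s['joint_positions'][5].round(2),'F',s['wrist_force'].round(1),'eef',s['eef_pos'].round(4)); return Rc
if __name__=='__main__': print(go(*map(float,sys.argv[1:])).round(3).tolist())
E
python3 go.py 0.431 0.2645 0.20 1.232
```

```text
slide [ 320.2   -5.2 -133.2] rot [0.001 0.004 0.   ] t 0.15 q6 1.57 F [ 0.6  0.1 -0.4] eef [0.1724 0.4955 0.1946]
[[0.944, -0.0, 0.329], [-0.329, -0.001, 0.944], [0.0, -1.0, -0.001]]
```

```bash
python3 -m creep '{"slide":[[40,0,-16],[40,0,-16],[40,0,-17],[40,0,-17],[40,-1,-17],[40,-1,-17],[40,-1,-17],[40,-2,-16],[0,0,0],[0,0,0]],"angular":[[0,0,0],[0,0,0],[0,0,0],[0,0,0],[0,0,0],[0,0,0],[0,0,0],[0,0,0],[0,0,0],[0,0,0]],"jaw":[60,50,40,40,40,40,40,40,40,40]}' 30
python3 - <<'E'
from h import *
for n in('scene','side','wrist'): cap(n,n+'1')
print(env.state()['eef_pos'],env.state()['wrist_force'],proj('wrist1',[.431,.2645,.078]))
E
```

```text
t: 1.15
eef_pos: [0.4314, 0.2642, 0.1998]
orientation: [-0.697, 0.697, -0.119, 0.118]
wrist_force: [-0.5, 0.3, -0.1]
grip_width: 0.0398
[0.43022061 0.26563409 0.19995898] [-0.17738175  0.87824021 -0.16385218] [318.51020392 216.96278898]
```

View pics/wrist1.png

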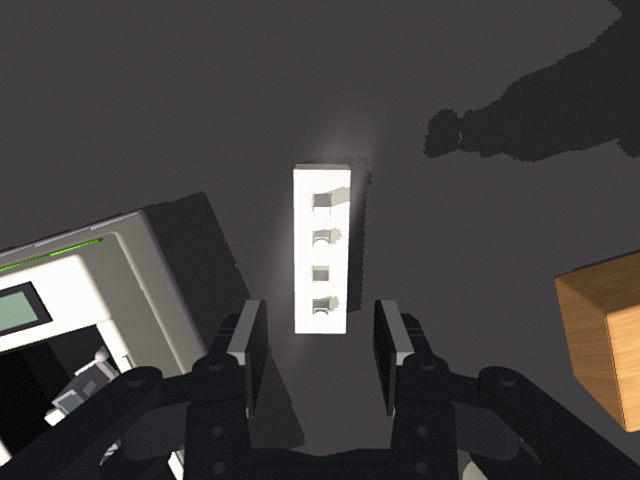

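```bash
python3 - <<'E'
from h import *
im=cv2.imread('pics/wrist1.png')
a=cv2.resize(im[155:345,270:375],None,fx=3.1,fy=3.1,interpolation=cv2.INTER_CUBIC)
s=cv2.resize(cv2.imread('pics/side1.png')[175:215,240:312],None,fx=6,fy=6,interpolation=cv2.INTER_CUBIC)
o=np.zeros((600,780,3),np.uint8);o[:a.shape[0],:a.shape[1]]=a;o[:s.shape[0],340:340+s.shape[1]]=s
cv2.imwrite('pics/c4.png',o)
print(np.load('pics/wrist1.npz')['T'].round(3))
for u,v in[(294,170),(350,170),(346,333),(295,333),(320,273)]: print(atz('wrist1',u,v,.036).round(4))
E
```

```text
[[ 0.328  0.9    0.286  0.357]
 [ 0.945 -0.313 -0.099  0.291]
 [ 0.     0.303 -0.953  0.378]
 [ 0.     0.     0.     1.   ]]
[0.3976 0.2549 0.036 ]
[0.4125 0.2979 0.036 ]
[0.5539 0.2483 0.036 ]
[0.5385 0.2039 0.036 ]
[0.4898 0.2452 0.036 ]
```

View pics/c4.png

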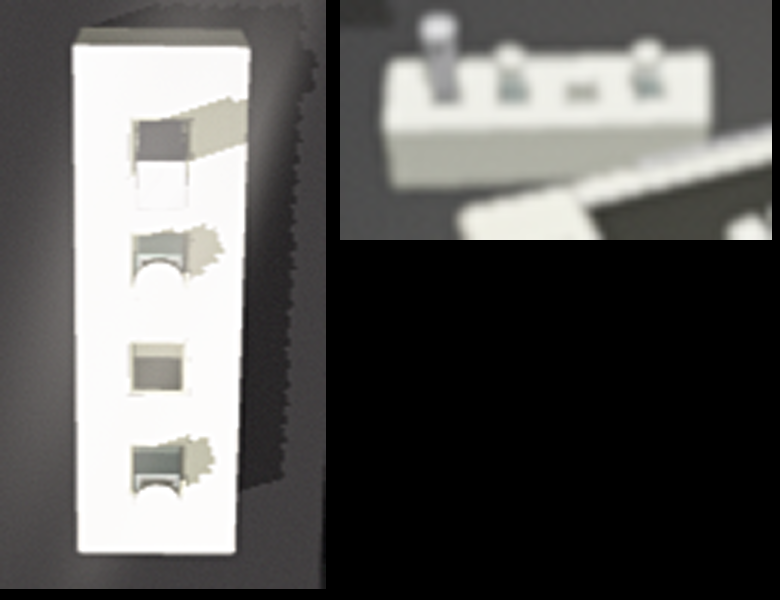

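The filter top is at wrist pixel (322,214). That puts the filter about 1.5 mm further to the left than I predicted. The hole order, from the robot outwards, is filter, cuvette, empty, cuvette.

```bash
python3 -c "
from h import *
print(atz('wrist1',321.9,214.4,.078))"; python3 go.py 0.4303 0.2663 0.050 1.233
```

```text
[0.42997807 0.26750468 0.078     ]
slide [-1.0e-01  1.5e+02  7.0e-01] rot [ 0.     0.004 -0.   ] t 1.3 q6 0.89 F [-0.2  0.9 -0.2] eef [0.4302 0.2656 0.2   ]
[[0.945, -0.001, 0.327], [-0.327, -0.0, 0.945], [-0.0, -1.0, -0.0]]
```

```bash
python3 -m creep '{"slide":[[0,30,0.5],[0,30,0.5],[0,30,0],[0,30,0],[0,20,0],[0,10,0],[0,0,0],[0,0,0],[0,0,0],[0,0,0],[0,0,0],[0,0,0]],"angular":[[0,0,0],[0,0,0],[0,0,0],[0,0,0],[0,0,0],[0,0,0],[0,0,0],[0,0,0],[0,0,0],[0,0,0],[0,0,0],[0,0,0]],"jaw":[40,40,40,40,40,40,40,20,11,5,5,5]}' 30
```

```text
t: 2.5
eef_pos: [0.4316, 0.2661, 0.0505]
orientation: [0.697, -0.697, 0.118, -0.118]
wrist_force: [0.8, 0.6, -0.1]
grip_width: 0.0047
```

The opening is 4.7 mm, so there is no filter between the pads. I'll look.

```bash
python3 - <<'E'
from h import *
for n in('scene','side','wrist'): cap(n,n+'2')
g=lambda f,x,y,w,h,s: cv2.resize(cv2.imread(f'pics/{f}.png')[y:y+h,x:x+w],None,fx=s,fy=s,interpolation=cv2.INTER_CUBIC)
o=np.zeros((600,800,3),np.uint8)
for im,x,y in[(g('scene2',370,240,110,115,3.6),0,0),(g('side2',225,120,110,100,3.6),400,0),(g('wrist2',200,130,240,350,.68),400,362)]:
    h=min(im.shape[0],600-y);w=min(im.shape[1],800-x);o[y:y+h,x:x+w]=im[:h,:w]
cv2.imwrite('pics/c5.png',o);print(env.state()['grip_width'])
E
```

```text
0.0051968270781096145
```

View pics/c5.png

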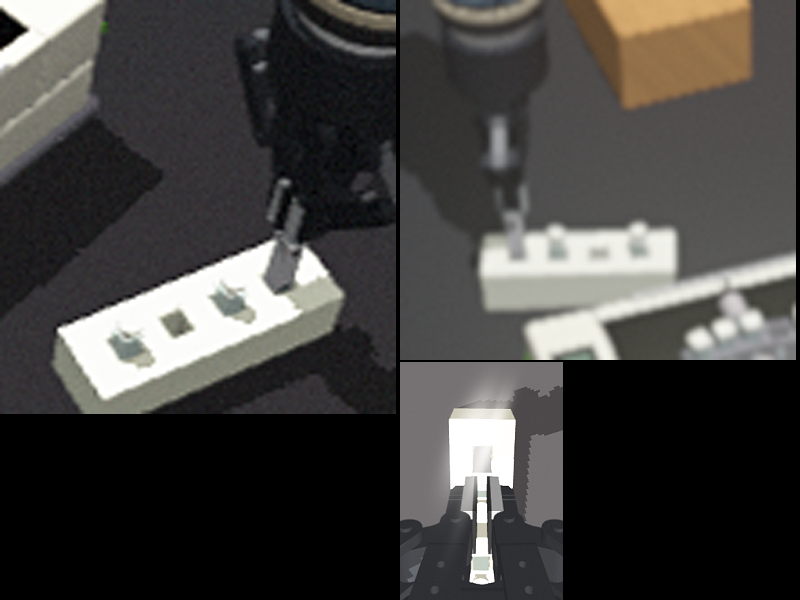

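```bash
python3 - <<'E'
from h import *
e=np.array([.4308,.2665,.0503])
zt=np.array([.327,.945,0])
for dz in(0,.019,.028): print([proj('wrist2',e+[0,0,dz]+zt*k).round(0) for k in(-.006,0,.006)])
print(proj('wrist2',[.4303,.2663,.078]),proj('wrist2',[.4303,.2663,.036]))
im=cv2.imread('pics/wrist2.png')[240:480,250:390]
cv2.imwrite('pics/c6.png',cv2.resize(im,None,fx=2.5,fy=2.5,interpolation=cv2.INTER_CUBIC))
E
```

```text
[array([306., 281.]), array([319., 281.]), array([332., 281.])]
[array([305., 299.]), array([319., 299.]), array([334., 299.])]
[array([304., 309.]), array([319., 309.]), array([335., 309.])]
[318.51931115 307.72482946] [318.77825031 268.41845896]
```

View pics/c6.png

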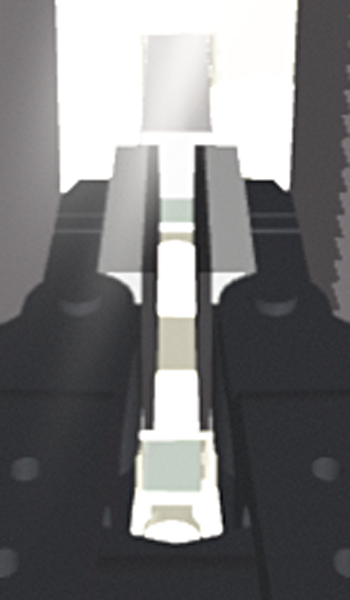

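The fingers closed above the filter. In the wrist view the pad tips lie only about 150 mm from the camera, so they end roughly 40 mm behind the reported TCP. The side view agrees, and the filter is untouched. I'll open and go lower, checking force.

```bash
python3 -m creep '{"slide":[[0,0,0],[0,0,0],[0,0,0],[0,6,0],[0,6,0],[0,6,0],[0,6,0],[0,0,0]],"angular":[[0,0,0],[0,0,0],[0,0,0],[0,0,0],[0,0,0],[0,0,0],[0,0,0],[0,0,0]],"jaw":[34,34,34,34,34,34,34,34]}' 30
python3 -m creep '{"slide":[[0,4,0],[0,4,0],[0,4,0],[0,0,0]],"angular":[[0,0,0],[0,0,0],[0,0,0],[0,0,0]],"jaw":[34,34,34,34]}'
python3 -m creep '{"slide":[[0,0,0],[0,0,0],[0,0,0],[0,0,0],[0,0,0]],"angular":[[0,0,0],[0,0,0],[0,0,0],[0,0,0],[0,0,0]],"jaw":[20,13,8,8,8]}' 30
```

```text
t: 3.45
eef_pos: [0.4307, 0.2656, 0.025]
orientation: [-0.697, 0.698, -0.118, 0.117]
wrist_force: [-0.2, 0.5, 0.1]
grip_width: 0.0337
t: 3.85
eef_pos: [0.431, 0.2658, 0.0135]
orientation: [-0.697, 0.697, -0.118, 0.118]
wrist_force: [-0.2, -0.1, 0.6]
grip_width: 0.0339
t: 4.35
eef_pos: [0.4315, 0.2661, 0.0143]
orientation: [0.697, -0.697, 0.118, -0.118]
wrist_force: [0.2, 0.3, 1.7]
grip_width: 0.0113
```

```bash
python3 -m creep '{"slide":[[0,-10,0],[0,-20,0],[0,-35,0],[0,-40,0],[0,-40,0],[0,-40,0],[0,0,0]],"angular":[[0,0,0],[0,0,0],[0,0,0],[0,0,0],[0,0,0],[0,0,0],[0,0,0]],"jaw":[8,8,8,8,8,8,8]}' 40
python3 - <<'E'
from h import *
import go
p=np.load('phot.npy'); c,s=np.cos(p[2]),np.sin(p[2]); q=[.01995,.09357]
x,y=p[0]+c*q[0]-s*q[1],p[1]+s*q[0]+c*q[1]; print(x,y,p[2]-.1427+np.pi/2)
go.go(x,y,.175,p[2]-.1427+np.pi/2)
E
```

```text
t: 5.05
eef_pos: [0.4335, 0.2673, 0.2049]
orientation: [0.699, -0.695, 0.116, -0.12]
wrist_force: [0.6, 0.1, -1.3]
grip_width: 0.0114
0.561005380858913 0.03901550513646795 1.3972201872468228
slide [ 195.3   29.8 -173.9] rot [-0.006 -0.161  0.006] t 5.05 q6 0.89 F [ 0.6  0.1 -1.3] eef [0.4335 0.2673 0.2049]
```

```bash
python3 -m creep '{"slide":[[20,0,-18],[35,0,-31],[35,0,-31],[35,0,-31],[35,0,-31],[35,0,-31],[0,0,0],[0,0,0],[0,10,0],[0,10,0],[0,0,0],[0,0,0]],"angular":[[0,0,0],[0,0,0],[0,0,0],[0,0,0],[0,0,0],[0,0,0],[0,-0.08,0],[0,-0.08,0],[0,0,0],[0,0,0],[0,0,0],[0,0,0]],"jaw":[8,8,8,8,8,8,8,8,8,8,8,8]}'
python3 - <<'E'
from h import *
import go
go.go(.5610,.0390,.175,1.397)
for n in('scene','side','wrist'): cap(n,n+'3')
g=lambda f,x,y,w,h,s: cv2.resize(cv2.imread(f'pics/{f}.png')[y:y+h,x:x+w],None,fx=s,fy=s,interpolation=cv2.INTER_CUBIC)
for f in('scene3','side3','wrist3'):
    print(f,proj(f,[.561,.039,.107]).round(0),proj(f,[.561,.039,.171]).round(0))
o=np.zeros((600,800,3),np.uint8)
o[0:300,0:400]=g('scene3',270,195,100,75,4); o[0:300,400:800]=g('side3',270,165,100,75,4)
o[300:600,0:800]=g('wrist3',220,190,200,75,4)
cv2.imwrite('pics/c7.png',o)
E
```

```text
t: 6.25
eef_pos: [0.5581, 0.0389, 0.1786]
orientation: [-0.704, 0.704, -0.062, 0.061]
wrist_force: [-0.7, -0.0, -0.4]
grip_width: 0.0114
slide [2.8 3.6 0.6] rot [ 0.    -0.001 -0.001] t 6.25 q6 0.24 F [-0.7 -0.  -0.4] eef [0.5581 0.0389 0.1786]
scene3 [317. 267.] [317. 246.]
side3 [329. 211.] [329. 193.]
wrist3 [320. 239.] [320. 279.]
```

View pics/c7.png

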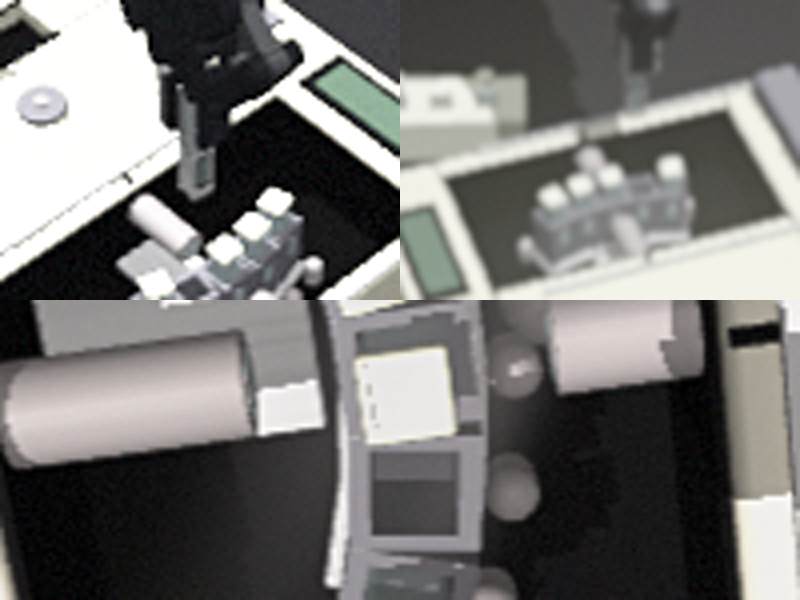

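The empty well shows clearly in the wrist part of c7. Its mouth centre is at (415,494), which is wrist (324,239), against a prediction of (320,239). I'll lower closer and compare the foot and the well in one picture.

```bash
python3 -m creep '{"slide":[[2.5,15,0.5],[0,15,0],[0,12,0],[0,6,0],[0,0,0],[0,0,0]],"angular":[[0,0,0],[0,0,0],[0,0,0],[0,0,0],[0,0,0],[0,0,0]],"jaw":[8,8,8,8,8,8]}'
python3 - <<'E'
from h import *
import go
go.go(.5610,.0390,.131,1.397)
for n in('scene','side','wrist'): cap(n,n+'4')
g=lambda f,x,y,w,h,s: cv2.resize(cv2.imread(f'pics/{f}.png')[y:y+h,x:x+w],None,fx=s,fy=s,interpolation=cv2.INTER_CUBIC)
o=np.zeros((600,800,3),np.uint8)
o[:,:480]=g('wrist4',270,210,96,120,5); o[:300,480:]=g('scene4',280,220,64,60,5); o[300:,480:]=g('side4',290,165,64,60,5)
for f in('scene4','side4','wrist4'): print(f,proj(f,[.561,.039,.107]).round(1),proj(f,[.561,.039,.127]).round(1))
cv2.imwrite('pics/c8.png',o)
E
```

```text
t: 7.0
eef_pos: [0.5614, 0.0386, 0.1315]
orientation: [-0.704, 0.704, -0.062, 0.062]
wrist_force: [0.2, -0.4, -1.0]
grip_width: 0.0109
slide [-0.5  0.5  0.3] rot [ 0.    -0.001  0.   ] t 7.0 q6 0.24 F [ 0.2 -0.4 -1. ] eef [0.5614 0.0386 0.1315]
scene4 [317.1 267.4] [317.  260.8]
side4 [328.8 211.2] [328.8 205.5]
wrist4 [319.4 261.4] [319.3 276.6]
```

View pics/c8.png

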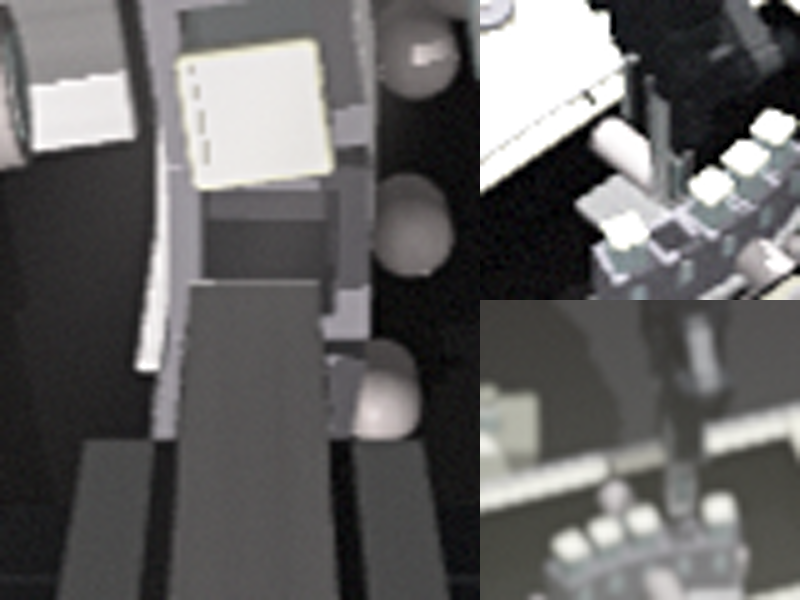

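In c8 the foot edge of the filter spans x 190–325 at y 282, and the well mouth spans x 203–330 with its near edge at y≈190. I'll convert these to millimetres.

```bash
python3 - <<'E'
from h import *
zt=np.array([np.cos(1.397),np.sin(1.397)]);xt=np.array([zt[1],-zt[0]])
def loc(P): d=(P[:2]-[.561,.039])*1000; return np.round([d@xt,d@zt],2)
print('well3',loc(atz('wrist3',220+415/4-.4,190+193.5/4-.4,.107)),'edges L,R,near,far',[loc(atz('wrist3',220+a/4-.4,190+b/4-.4,.107)) for a,b in[(370,193),(460,193),(415,150),(415,237)]])
w=lambda u,v,z:loc(atz('wrist4',270+u/5-.4,210+v/5-.4,z))
print('well4 L,R',w(203,250,.107),w(330,250,.107),'near',w(267,190,.107))
for z in(.1265,.128): print('foot L,R',w(190,282,z),w(325,282,z))
print('cuv3cap',w(178,60,.124),w(315,40,.124),w(333,172,.124),w(198,190,.124))
s=lambda c,u,v,z:loc(atz(c,(280 if c[1]=='c' else 290)+(u-480)/5-.4,(220 if c[1]=='c' else 165)+(v-(0 if c[1]=='c' else 300))/5-.4,z))
print('scene well',s('scene4',672,237,.107),'foot',s('scene4',676,190,.127),'side foot',s('side4',682,512,.127))
E
```

```text
well3 [-0.65  2.13] edges L,R,near,far [array([-0.74, -4.92]), array([-0.72,  9.18]), array([-7.74,  2.12]), array([6.56, 2.14])]
well4 L,R [-1.02 -4.73] [-1.01  8.39] near [-7.57  1.88]
foot L,R [-5.16 -5.49] [-5.14  7.18]
foot L,R [-5.75 -5.44] [-5.73  7.13]
cuv3cap [-26.07  -6.45] [-27.96   6.13] [-15.19   7.92] [-13.43  -4.72]
scene well [-2.06  0.18] foot [-7.37 -4.69] side foot [ 1.83 -5.96]
```

```bash
python3 -m creep '{"slide":[[-1,0,1.1],[0,6,0],[0,6,0],[0,4,0],[0,0,0],[0,0,0]],"angular":[[0,0,0],[0,0,0],[0,0,0],[0,0,0],[0,0,0],[0,0,0]],"jaw":[8,8,8,8,8,8]}'
python3 -m creep '{"slide":[[0,2,0],[0,2,0],[0,2,0],[0,0,0]],"angular":[[0,0,0],[0,0,0],[0,0,0],[0,0,0]],"jaw":[8,8,8,8]}'
python3 -m creep '{"slide":[[0,1,0],[0,1,0],[0,1,0],[0,0,0]],"angular":[[0,0,0],[0,0,0],[0,0,0],[0,0,0]],"jaw":[8,8,8,8]}'
```

```text
t: 7.75
eef_pos: [0.5603, 0.0398, 0.1149]
orientation: [-0.704, 0.704, -0.062, 0.062]
wrist_force: [-0.1, 0.0, -0.7]
grip_width: 0.0113
t: 8.15
eef_pos: [0.5605, 0.0398, 0.1089]
orientation: [-0.704, 0.704, -0.062, 0.062]
wrist_force: [1.4, 1.2, -0.5]
grip_width: 0.0113
t: 8.55
eef_pos: [0.5608, 0.0398, 0.1061]
orientation: [-0.704, 0.704, -0.062, 0.062]
wrist_force: [2.7, 0.1, 0.1]
grip_width: 0.0113
```

```bash
python3 -m creep '{"slide":[[0.5,2,0],[0,2,0],[0,2,0],[0,2,0],[0,0,0]],"angular":[[0,0,0],[0,0,0],[0,0,0],[0,0,0],[0,0,0]],"jaw":[8,8,8,8,8]}'
python3 -m creep '{"slide":[[0,3,0],[0,3,0],[0,2,0],[0,0,0]],"angular":[[0,0,0],[0,0,0],[0,0,0],[0,0,0]],"jaw":[8,8,8,8]}'
```

```text
t: 9.05
eef_pos: [0.5608, 0.0397, 0.0977]
orientation: [-0.704, 0.704, -0.062, 0.062]
wrist_force: [2.3, -0.1, -2.0]
grip_width: 0.0111
t: 9.45
eef_pos: [0.5608, 0.0397, 0.0897]
orientation: [-0.704, 0.704, -0.062, 0.062]
wrist_force: [1.5, 0.1, -2.3]
grip_width: 0.0113
```

```bash
python3 -m creep '{"slide":[[0.3,2,0],[0,2,0],[0,2,0],[0,0,0]],"angular":[[0,0,0],[0,0,0],[0,0,0],[0,0,0]],"jaw":[8,8,8,8]}'
python3 -m creep '{"slide":[[0,1,0],[0,1,0],[0,0,0]],"angular":[[0,0,0],[0,0,0],[0,0,0]],"jaw":[8,8,8]}'
python3 -m creep '{"slide":[[0,0.5,0],[0,0.5,0],[0,0,0]],"angular":[[0,0,0],[0,0,0],[0,0,0]],"jaw":[8,8,8]}'
```

```text
t: 9.85
eef_pos: [0.561, 0.0397, 0.0837]
orientation: [-0.704, 0.704, -0.062, 0.062]
wrist_force: [0.8, 0.5, -1.3]
grip_width: 0.0109
t: 10.15
eef_pos: [0.5611, 0.0397, 0.082]
orientation: [-0.704, 0.704, -0.062, 0.062]
wrist_force: [0.8, -0.1, -1.0]
grip_width: 0.0113
t: 10.45
eef_pos: [0.5612, 0.0397, 0.0813]
orientation: [-0.704, 0.704, -0.062, 0.062]
wrist_force: [0.2, -0.5, 1.7]
grip_width: 0.0108
```

Contact is starting at about the expected height (0.081).

```bash
python3 -m creep '{"slide":[[0,0.4,0],[0,0,0]],"angular":[[0,0,0],[0,0,0]],"jaw":[8,8]}'
python3 -m creep '{"slide":[[0,0.4,0],[0,0,0]],"angular":[[0,0,0],[0,0,0]],"jaw":[8,8]}'
```

```text
t: 10.65
eef_pos: [0.5613, 0.0397, 0.0812]
orientation: [0.704, -0.704, 0.062, -0.062]
wrist_force: [-0.5, -0.7, 5.1]
grip_width: 0.0112
t: 10.85
eef_pos: [0.5615, 0.0397, 0.0812]
orientation: [0.704, -0.704, 0.061, -0.062]
wrist_force: [-2.3, -1.2, 9.3]
grip_width: 0.0114
```

The filter has bottomed out at the expected height. I'll release it and lift clear.

```bash
python3 -m creep '{"slide":[[0,-0.7,0],[0,0,0],[0,0,0],[0,0,0],[0,0,0],[0,-5,0],[0,-15,0],[0,-25,0],[0,-30,0],[0,0,0]],"angular":[[0,0,0],[0,0,0],[0,0,0],[0,0,0],[0,0,0],[0,0,0],[0,0,0],[0,0,0],[0,0,0],[0,0,0]],"jaw":[11,18,22,22,22,22,22,22,22,22]}'
python3 - <<'E'
from h import *
import go
cap('wrist','wrist5');cap('side','side5');cap('scene','scene5')
p=np.load('phot.npy'); c,s=np.cos(p[2]),np.sin(p[2]); q=[-.029,-.100]
x,y=p[0]+c*q[0]-s*q[1],p[1]+s*q[0]+c*q[1]; print(x,y)
go.go(x,y,.15,p[2]+np.pi/2)
E
```

```text
t: 11.85
eef_pos: [0.5634, 0.0399, 0.1602]
orientation: [0.705, -0.704, 0.06, -0.064]
wrist_force: [1.4, 0.7, -0.1]
grip_width: 0.0219
0.5061029671591217 -0.15295108667038
slide [ -20.7    5.9 -199.3] rot [ 0.    -0.144 -0.   ] t 12.0 q6 0.25 F [ 0.2  0.2 -0.1] eef [0.5611 0.0397 0.1559]
```

```bash
python3 -m creep '{"slide":[[-4,0,-35],[-4,0,-41],[-4,0,-41],[-4,0,-41],[-5,0,-41],[0,0,0],[0,0,0],[0,0,0],[0,0,0]],"angular":[[0,0,0],[0,0,0],[0,0,0],[0,0,0],[0,0,0],[0,-0.072,0],[0,-0.072,0],[0,0,0],[0,0,0]],"jaw":[10,0,0,0,0,0,0,0,0]}' 40
python3 - <<'E'
from h import *
import go
go.go(.5061,-.1530,.087,np.load('phot.npy')[2]+np.pi/2)
cap('wrist','wrist6');cap('side','side6');cap('scene','scene6')
o=np.zeros((600,800,3),np.uint8)
g=lambda f,x,y,w,h,s: cv2.resize(cv2.imread(f'pics/{f}.png')[y:y+h,x:x+w],None,fx=s,fy=s,interpolation=cv2.INTER_CUBIC)
o[:,:500]=g('wrist6',250,200,125,150,4); o[:300,500:]=g('wrist5',270,190,75,75,4); o[300:,500:]=g('side6',300,170,75,75,4)
cv2.imwrite('pics/c9.png',o)
p=np.load('phot.npy'); 
for q in[(-8.5,-100,.145),(-8.5,-100,.123)]: print(proj('wrist6',[p[0]+q[0]/1e3-np.sin(p[2])*q[1]/1e3,p[1]+np.sin(p[2])*q[0]/1e3+q[1]/1e3,q[2]]))
E
```

```text
t: 12.9
eef_pos: [0.5055, -0.1524, 0.1553]
orientation: [0.707, -0.707, 0.012, -0.011]
wrist_force: [-0.6, 0.2, 1.0]
grip_width: -0.0002
slide [ 0.7 68.3 -0.6] rot [-0.    -0.002 -0.001] t 12.9 q6 -0.26 F [-0.6  0.2  1. ] eef [ 0.5055 -0.1524  0.1553]
[317.70931271 312.61096896]
[317.90220355 293.74523129]
```

View pics/c9.png

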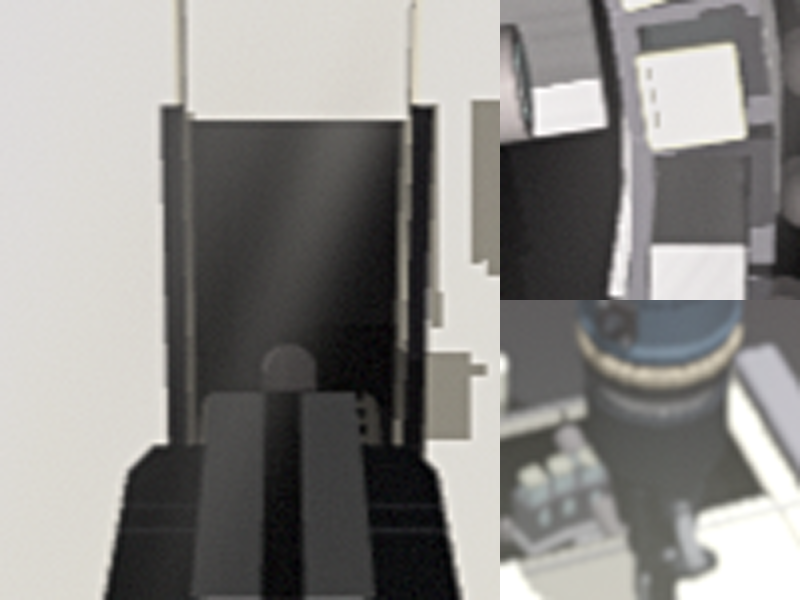

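The filter is standing in the cell next to the middle cuvette (c9 top right). The lever pad lies centred just beyond the closed fingers, with its edges at c9 x≈202 and 380. I'll descend in front of it with some extra clearance.

```bash
python3 -m creep '{"slide":[[-4,0,0],[0,15,0],[0,20,0],[0,15,0],[0,0,0]],"angular":[[0,0,0],[0,0,0],[0,0,0],[0,0,0],[0,0,0]],"jaw":[0,0,0,0,0]}'
python3 -m creep '{"slide":[[0,6,0],[0,6,0],[0,6,0],[0,0,0]],"angular":[[0,0,0],[0,0,0],[0,0,0],[0,0,0]],"jaw":[0,0,0,0]}'
python3 -m creep '{"slide":[[3,0,0],[2,0,0],[2,0,0],[0,0,0]],"angular":[[0,0,0],[0,0,0],[0,0,0],[0,0,0]],"jaw":[0,0,0,0]}'
```

```text
t: 13.55
eef_pos: [0.5004, -0.1519, 0.1043]
orientation: [0.707, -0.707, 0.012, -0.01]
wrist_force: [-0.2, -0.0, 0.3]
grip_width: -0.0001
t: 13.95
eef_pos: [0.5016, -0.1524, 0.0874]
orientation: [0.707, -0.707, 0.011, -0.011]
wrist_force: [-0.3, 1.0, -0.8]
grip_width: -0.0
t: 14.35
eef_pos: [0.5094, -0.1528, 0.0882]
orientation: [-0.707, 0.707, -0.011, 0.011]
wrist_force: [-0.3, 0.0, 0.2]
grip_width: 0.0
```

```bash
A='"angular":[[0,0,0],[0,0,0],[0,0,0]],"jaw":[0,0,0]'
python3 -m creep '{"slide":[[1,0,0],[1,0,0],[0,0,0]],"angular":[[0,0,0],[0,0,0],[0,0,0]],"jaw":[0,0,0]}' | grep -E 't:|eef|force'
python3 -m creep '{"slide":[[1,0,0],[1,0,0],[0,0,0]],"angular":[[0,0,0],[0,0,0],[0,0,0]],"jaw":[0,0,0]}' | grep -E 'eef|force'
python3 -m creep '{"slide":[[1,0,0],[1,0,0],[0,0,0]],"angular":[[0,0,0],[0,0,0],[0,0,0]],"jaw":[0,0,0]}' | grep -E 'eef|force'
python3 -m creep '{"slide":[[1,0,0],[1,0,0],[0,0,0]],"angular":[[0,0,0],[0,0,0],[0,0,0]],"jaw":[0,0,0]}' | grep -E 'eef|force'
python3 -m creep '{"slide":[[1,0,0],[1,0,0],[0,0,0]],"angular":[[0,0,0],[0,0,0],[0,0,0]],"jaw":[0,0,0]}' | grep -E 'eef|force'
```

```text
t: 14.65
eef_pos: [0.5111, -0.1528, 0.088]
wrist_force: [0.0, -0.5, 0.7]
eef_pos: [0.5131, -0.1529, 0.088]
wrist_force: [-0.6, 0.1, 0.8]
eef_pos: [0.5151, -0.1529, 0.088]
wrist_force: [-0.1, 0.6, -0.7]
eef_pos: [0.5171, -0.153, 0.088]
wrist_force: [-0.6, 0.1, -0.4]
eef_pos: [0.5189, -0.1531, 0.088]
wrist_force: [-0.8, -0.9, 0.0]
```

```bash

python3 -m creep '{"slide":[[1,0,0],[1,0,0],[0,0,0]],"angular":[[0,0,0],[0,0,0],[0,0,0]],"jaw":[0,0,0]}' | grep -E 'eef|force'
python3 -m creep '{"slide":[[1,0,0],[1,0,0],[0,0,0]],"angular":[[0,0,0],[0,0,0],[0,0,0]],"jaw":[0,0,0]}' | grep -E 'eef|force'
python3 -m creep '{"slide":[[1,0,0],[1,0,0],[0,0,0]],"angular":[[0,0,0],[0,0,0],[0,0,0]],"jaw":[0,0,0]}' | grep -E 'eef|force'
python3 - <<'E'
from h import *
s=[env.state()['wrist_force'] for _ in range(3)];print(s)
cap('wrist','wrist7');cap('scene','scene7');cap('side','side7')
E
```

```text
eef_pos: [0.5208, -0.1532, 0.088]
wrist_force: [-2.5, -1.7, 0.6]
eef_pos: [0.5228, -0.1533, 0.088]
wrist_force: [-3.3, -3.1, 1.6]
eef_pos: [0.5248, -0.1533, 0.088]
wrist_force: [-3.2, -3.2, 1.7]
[array([-3.16806005, -3.19568092,  1.68786559]), array([-3.16806005, -3.19568092,  1.68786559]), array([-3.16806005, -3.19568092,  1.68786559])]
```

```bash
python3 - <<'E'
from h import *
s=env.state();print(s['wrist_torque'],s['wrist_force'],s['eef_pos'])
F=s['wrist_force'];T=s['wrist_torque']
# line of action point closest to reference
print(np.cross(F,T)/(F@F), T@F/np.linalg.norm(F))
a=cv2.imread('pics/scene7.png').astype(int)[185:225,235:300];b=cv2.imread('pics/scene0.png').astype(int)[185:225,235:300]
g=a.mean(2).astype(int)[::1,::2]
for r in g: print(' '.join('%3d'%v for v in r))
E
```

```text
[-0.52647655  0.79418502 -0.05215083] [-3.35102082 -1.96654709  1.23477268] [ 0.52471914 -0.15328877  0.08794455]
[-0.05282862 -0.04962529 -0.22240552] 0.033858176735849774
 40  38  35  41  41  41  40  44  42  41  56  27  24  26  27  29  30  37  31  74  28  47  44  79  67 133 255 255 255 255 255 255 255
 38  41  42  43  39  37  40  43  40  55  72  27  26  25  24  19  32  31  33  37  23  36  38  63  32 255 255 255 254 255 255 254 255
 66  58  57  42  38  40  39  39  39  64  81  36  31  28  28  21  38  32  32  28  30  33  38  29 212 255 255 254 255 255 255 255 254
 75  72  69  67  70  69  54  69  68  71  77  52  20  27  28  32  36  36  27  26  27  25  21 146 255 255 254 255 255 255 255 255 254
 73  76  75  71  73  77  71  75  72  76  72  54  12  40  29  32  33  38  30  25  27  22  14 255 255 254 255 255 255 255 255 255 255
 73  75  75  76  72  72  75  70  76  72  64 170 145 123  31  28  26  26  27  30  27  17 134 255 255 255 255 255 255 255 255 255 255
 76  73  75  71  75  72  75  75  71  68 165 255 228 106  32  23  28  30  28  25  16 135 255 255 254 255 255 255 255 255 255 255 255
 74
[... 3652 characters left out ...]
 163 130 124 205 226 223 224 223 225 225
255 255 255 255 255 255 255 255 255  17  25 181 255 255 255 255 255 255 255 255 125 129 175 170 124 126 204 224 224 225 224 224 223
255 255 255 255 255 255 255 255 255  70  64 255 255 255 255 255 255 255 255 255 127 127 142 134 127 131 189 223 224 224 222 224 226
255 255 255 255 255 255 255 255 255 151 255 255 255 255 255 255 255 255 255 255 127 130 130 126 129 123 207 223 222 224 223 225 224
255 255 255 255 255 255 255 254 250 255 255 255 255 255 255 255 255 255 255 255 113 128 132 133 134 110 226 226 225 224 224 224 225
255 255 255 255 255 255 255 254 255 255 255 255 255 255 255 255 255 255 255 255 120 125 129 130 123 187 226 224 223 224 221 224 225
```

```bash

python3 -m creep '{"slide":[[0,0,-0.5],[0,0,-0.5],[0,0,0]],"angular":[[0,0,0],[0,0,0],[0,0,0]],"jaw":[0,0,0]}' | grep -E 'eef|force'
python3 -m creep '{"slide":[[1,0,0],[1,0,0],[0,0,0]],"angular":[[0,0,0],[0,0,0],[0,0,0]],"jaw":[0,0,0]}' | grep -E 'eef|force'
python3 -m creep '{"slide":[[1,0,0],[1,0,0],[0,0,0]],"angular":[[0,0,0],[0,0,0],[0,0,0]],"jaw":[0,0,0]}' | grep -E 'eef|force'
```

```text
eef_pos: [0.5247, -0.1536, 0.0879]
wrist_force: [-4.0, 1.4, 0.8]
eef_pos: [0.5266, -0.1537, 0.0879]
wrist_force: [-4.4, 2.6, 2.1]
eef_pos: [0.5284, -0.1538, 0.0879]
wrist_force: [-7.1, 2.4, 2.1]
```

```bash

python3 -m creep '{"slide":[[1,0,0.2],[0,0,0]],"angular":[[0,0,0],[0,0,0]],"jaw":[0,0]}' | grep -E 'eef|force'
python3 -m creep '{"slide":[[1,0,0],[0,0,0]],"angular":[[0,0,0],[0,0,0]],"jaw":[0,0]}' | grep -E 'eef|force'
python3 -m creep '{"slide":[[1,0,0],[0,0,0]],"angular":[[0,0,0],[0,0,0]],"jaw":[0,0]}' | grep -E 'eef|force'
python3 - <<'E'
from h import *
for i in range(2): cap('scene','sceneA%d'%i); print(env.state()['wrist_force'])
E
```

```text
eef_pos: [0.5292, -0.1537, 0.0879]
wrist_force: [-6.2, 3.0, 2.8]
eef_pos: [0.5301, -0.1536, 0.0878]
wrist_force: [-7.2, 2.2, 2.2]
eef_pos: [0.5313, -0.1538, 0.0879]
wrist_force: [-5.1, 1.3, 1.8]
[-4.47875966  1.49694859  0.81392964]
[-4.69879193  1.42180591  0.15809177]
```

The force fell from 7.2 N to 4.6 N, which looks like the snap. I'll check it against the cap positions in the pictures.

```bash
cat > caps.py <<'E'
from h import *
p=np.load('phot.npy')
def blobs(f,x,y,w,h):
    im=cv2.imread(f'pics/{f}.png')[y:y+h,x:x+w].min(2)
    n,l,st,ce=cv2.connectedComponentsWithStats((im>200).astype(np.uint8))
    cc,s=np.cos(p[2]),np.sin(p[2])
    for i in range(1,n):
        if 8<=st[i,4]<150:
            u,v=ce[i]+[x,y]
            for z in(.124,.145):
                d=atz(f,u,v,z)[:2]-p[:2]; print(f,'z',z,'px',round(u),round(v),'area',st[i,4],'phot',((cc*d[0]+s*d[1])*1e3).round(1),((-s*d[0]+cc*d[1])*1e3).round(1))
import sys
for a in sys.argv[1:]:
    blobs(a,*((300,235,60,45) if a[1]=='c' else (295,195,60,35)))
E
python3 caps.py scene0 scene7 sceneA1
```

```text
scene0 z 0.124 px 305 238 area 53 phot -4.3 30.2
scene0 z 0.145 px 305 238 area 53 phot 8.0 44.9
scene0 z 0.124 px 338 245 area 36 phot -40.8 89.5
scene0 z 0.145 px 338 245 area 36 phot -27.5 102.5
scene0 z 0.124 px 310 249 area 68 phot 8.1 61.4
scene0 z 0.145 px 310 249 area 68 phot 20.1 75.2
scene0 z 0.124 px 333 251 area 33 phot -21.4 93.8
scene0 z 0.145 px 333 251 area 33 phot -8.6 106.7
scene0 z 0.124 px 326 257 area 35 phot -1.0 95.4
scene0 z 0.145 px 326 257 area 35 phot 11.3 108.3
scene0 z 0.124 px 318 260 area 10 phot 15.5 91.8
scene0 z 0.145 px 318 260 area 10 phot 27.3 104.8
scene0 z 0.124 px 309 265 area 41 phot 37.7 89.1
scene0 z 0.145 px 309 265 area 41 phot 48.9 102.2
scene0 z 0.124 px 349 272 area 100 phot -8.7 152.4
scene0 z 0.145 px 349 272 area 100 phot 3.8 163.7
scene0 z 0.124 px 337 271 area 42 phot 8.5 136.3
scene0 z 0.145 px 337 271 area 42 phot 20.5 148.1
scene7 z 0.124 px 305 238 area 48 phot -4.7 30.6
scene7 z 0.145 px 305 238 area 48 phot 7.6 45.3
scene7 z 0.124 px 338 245 area 28 phot -40.3 90.1
scene7 z 0.145 px 338 245 area 28 phot -27.0 103.1
scene7 z 0
[... 802 characters left out ...]
4 px 338 245 area 32 phot -40.0 90.9
sceneA1 z 0.145 px 338 245 area 32 phot -26.6 103.8
sceneA1 z 0.124 px 325 249 area 24 phot -13.3 80.9
sceneA1 z 0.145 px 325 249 area 24 phot -0.7 94.1
sceneA1 z 0.124 px 333 251 area 28 phot -20.7 95.1
sceneA1 z 0.145 px 333 251 area 28 phot -7.9 108.0
sceneA1 z 0.124 px 350 254 area 17 phot -39.4 123.1
sceneA1 z 0.145 px 350 254 area 17 phot -26.0 135.2
sceneA1 z 0.124 px 313 260 area 87 phot 22.0 85.2
sceneA1 z 0.145 px 313 260 area 87 phot 33.6 98.3
sceneA1 z 0.124 px 353 269 area 55 phot -17.3 153.2
sceneA1 z 0.145 px 353 269 area 55 phot -4.5 164.5
sceneA1 z 0.124 px 341 278 area 17 phot 12.8 152.9
sceneA1 z 0.145 px 341 278 area 17 phot 24.7 164.2
```

The arm snapped on exactly one notch. The caps moved by 20 mm, and the filter top is now at photometer (-0.7, 94.1) mm against a target of (0, 95), at the home height of 145 mm. I'll back off gently and lift.

```bash

python3 -m creep '{"slide":[[-2,0,0],[-3,0,0],[-3,0,0],[-3,0,0],[-3,0,0],[-3,0,0],[-4,0,0],[-5,0,0],[-6,0,0],[0,0,0]],"angular":[[0,0,0],[0,0,0],[0,0,0],[0,0,0],[0,0,0],[0,0,0],[0,0,0],[0,0,0],[0,0,0],[0,0,0]],"jaw":[0,0,0,0,0,0,0,0,0,0]}' | grep -E 'eef|force'
python3 -m creep '{"slide":[[0,-15,0],[0,-25,0],[0,-30,0],[0,-30,0],[-30,-20,0],[-40,0,0],[-40,0,0],[0,0,0],[0,0,0]],"angular":[[0,0,0],[0,0,0],[0,0,0],[0,0,0],[0,0,0],[0,0,0],[0,0,0],[0,0,0],[0,0,0]],"jaw":[0,0,0,0,0,0,0,0,0]}'
python3 -c "
from h import *
cap('scene','sceneB');cap('side','sideB')"
python3 caps.py sceneB sideB | grep -v 'phot.* 1[2-9][0-9]\.'
python3 - <<'E'
from h import *
# block cuvettes / bottle unchanged?
for f,x,y,w,h in[('scene',210,115,40,70),('scene',380,315,60,45),('side',330,350,50,65),('side',265,175,40,25)]:
    a,b=[cv2.imread(f'pics/{f}{k}.png')[y:y+h,x:x+w].astype(int) for k in'0B']; print(f,(abs(a-b).max(2)>60).sum(),w*h)
E
```

```text
eef_pos: [0.499, -0.1532, 0.0881]
wrist_force: [0.5, -0.3, 0.7]
t: 20.4
eef_pos: [0.3897, -0.15, 0.2086]
orientation: [-0.707, 0.707, -0.011, 0.012]
wrist_force: [0.2, 0.2, 0.0]
grip_width: 0.0002
sceneB z 0.124 px 305 238 area 54 phot -4.4 30.1
sceneB z 0.145 px 305 238 area 54 phot 7.9 44.8
sceneB z 0.124 px 343 238 area 34 phot -59.4 82.9
sceneB z 0.145 px 343 238 area 34 phot -45.5 96.1
sceneB z 0.124 px 338 245 area 37 phot -40.7 89.6
sceneB z 0.145 px 338 245 area 37 phot -27.3 102.6
sceneB z 0.124 px 310 250 area 79 phot 8.6 61.8
sceneB z 0.145 px 310 250 area 79 phot 20.7 75.6
sceneB z 0.124 px 329 250 area 63 phot -18.0 88.0
sceneB z 0.145 px 329 250 area 63 phot -5.3 101.1
sceneB z 0.124 px 318 261 area 48 phot 16.4 92.7
sceneB z 0.145 px 318 261 area 48 phot 28.2 105.7
sideB z 0.145 px 316 198 area 101 phot -7.4 113.6
sideB z 0.124 px 320 203 area 34 phot 2.3 113.1
sideB z 0.145 px 320 203 area 34 phot -4.8 91.9
sideB z 0.124 px 330 207 area 24 phot 20.8 90.8
sideB z 0.145 px 330 207 area 24 phot 13.3 70.0
sideB z 0.124 px 315 211 area 24 phot -19.1 90.4
sideB z 0.145 px 315 211 area 24 phot -25.9 69.6
sideB z 0.124 px 308 214 area 26 phot -38.6 85.8
sideB z 0.145 px 308 214 area 26 phot -45.0 65.0
sideB z 0.124 px 302 217 area 23 phot -57.1 79.3
sideB z 0.145 px 302 217 area 23 phot -63.1 58.7
sideB z 0.124 px 328 224 area 52 phot -3.1 33.5
sideB z 0.145 px 328 224 area 52 phot -10.2 13.8
sideB z 0.124 px 346 227 area 109 phot 33.9 11.1
sideB z 0.145 px 346 227 area 109 phot 26.1 -8.2
sideB z 0.124 px 318 228 area 20 phot -32.3 29.8
sideB z 0.145 px 318 228 area 20 phot -38.8 10.1
scene 0 2800
scene 3 2700
side 0 3250
side 720 1000
```

```bash
python3 -c "
from h import *
print(tri([('sceneA1',325,249),('sideB',321,202.5)]))
print(env.state()['wrist_force'],env.state()['t']);print(env.job_done())"
```

```text
[0.53996101 0.03925768 0.14463625]
[0.1500141  0.46621885 0.0967402 ] 20.5
the job is handed in; nothing more can be done
None
```

I moved the reference filter from the storage block into the empty cell, which was the 4th of 5 and one notch to the +x side of the beam. I then pushed the lever through one click, backed off and handed the job in at about 20.5 s.

**Checks that agreed:**
- **Filter home:** it bottomed at the expected height with 9 N. Its top triangulates to 144.6 mm, against 145 mm for fully home.
- **Window direction:** I turned it so the faces that looked along the block's y look along the beam. I never saw the windows themselves in a picture.
- **Snap:** the lever force rose to about 7 N, then dropped to 4.6 N. The cuvettes in the changer had moved 20 mm (one notch). After I backed off they stood about 19 mm, 39 mm and 57 mm to the -x side and 21 mm to the +x side of the beam, with the filter within about 1 mm of it.
- **Left alone:** picture comparison before and after showed no change at the bottle, and only 3 changed pixels at the cuvettes in the block (scene camera).

**Checks that failed or disagreed:**
- **First grasp missed:** the real fingertips sit about 40 mm behind the reported TCP. The fingers closed above the filter without touching it. I allowed for this offset in every later move.
- **Sideways force on the lever:** I saw up to about 3 N, which I took to be friction because it changed sign when I shifted the tool 1 mm sideways.
- **Block comparison from the side camera:** it differed in 720 of 1000 pixels. I took this to be the arm or its shadow across the view, since the scene camera disagreed, but I did not confirm it.

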